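Start the ornament drying box

ROBOT

A 7-joint arm with a two-finger parallel gripper is mounted at the origin on the work surface. World frame = base frame: x ahead of the robot, y to its left, z up, the work surface at z = 0. Lengths are in m, angles in rad, forces in N, time in s.
With the tool pointing down it reaches from about 0.425 to 0.95 m from the base axis. Payload 4.7 kg.
Tool frame: the origin (TCP) lies at the centre of the arm's flange, where the gripper is bolted on; the fingertips stand 182 mm ahead of it and the grasp point (between the pads) lies 164 mm ahead of it (r.tcp_to_grasp is the z of the grasp point in the tool frame, in m); z points along the fingers, y is the line along which they close (so a half turn about z gives the same grasp; the last joint's range is limited). The gripper opens to 87 mm and grips with 3 to 60 N. Pads are 19 mm wide; open, the fingers measure 117 mm over their backs; the gripper's body (75 mm by 190 mm) begins 51 mm behind the grasp point.
Start: joints at [-1.204, 0.469, -0.049, 1.532, 0.024, 1.141, -0.082], TCP at [0.26, 0.623, 0.405] pointing down, gripper open.
Joint ranges: [-2.59, 2.59], [-0.33, 1.99], [-1.39, 1.29], [0.1, 2.45], [-1.04, 4.18], [0.21, 1.99], [-2.66, 2.66]. Speed limits (rad/s): [2.57, 2.57, 3.14, 3.14, 3.14, 3.14, 3.14].

INTERFACE

Orientations are given as a unit quaternion [w, x, y, z].
In Python, from rig import r gives the robot as it stands.
- The arm moves only by the shell command python3 -m pendant 'ROWS' [OPENING]. ROWS is JSON, one flat list of numbers, 6 for each row, row after row: the shift along the tool's x, y, z in cm, then the turn, a rotation vector about the tool's x, y, z in rad. In form: [x, y, z, rx, ry, rz, x, y, z, rx, ry, rz, ...]. A call has 1 to 5 rows; each row shifts and turns the commanded pose from where the row before left it, along the tool's axes as they then stand; what a row does not reach is not made up. A row lasts 1/8 s, in which the tool goes at most 62.5 mm and 10.7 degrees, less where a joint would pass 70% of its speed; a pose out of reach is approached as far as the arm can. A call is refused whole if a number of a shift passes 6.25 or a number of a turn 0.188, either way. A call with a gripper value outside its range is refused whole. OPENING is the closure, from 0 (fully open) to 1 (shut), set as the call begins (- or left out, the last holds). The fingers move at their own pace and stop on an object; the grip force is fixed at half the most. Time passes only in rows, so rows that do not move let the fingers close. It gives the time, the measured TCP pose, the force, the opening and the grip force at its end, in the units of the state.
- r.read_state(): the state, without advancing time (a new reading comes with each control period).
- r.snapshot(name): name is "scene" or "side" or "wrist"; returns a dict with "image" (420x560x3 uint8, red, green, blue), "K" (3x3 intrinsics, pixels), "cam_to_world" (4x4, takes a point from camera to world coordinates). Camera axes: x right, y down, z forward; pixel columns grow to the right and rows downward; lengths in m; the calibration is good to about 2 mm. A picture is of the moment at which its call begins. There is no depth.
- r.finish_job(): hands the job in; it is judged then, once.
The state is a dict: "t": time; "joints": joint angles; "joint_vel": joint speeds; "effort": joint torques, N m; "eef_pos": TCP position; "orientation": TCP orientation; "contact_force": force on the tool from outside, world axes, zero at the start; "moment": the same for the moment, N m; "opening": opening from 0.0 (shut) to 1.0 (fully open); "gripper_force": force on a finger pad.
Only numpy, scipy, OpenCV 4.12 (cv2) and the standard library are available. Lean on these libraries where they do the work, as an engineer would, in place of code of your own. Each camera call takes 0.05 s, during which the arm holds its last target. There are 200 camera calls.

TASK

Start the drying box with closed fingertips, in this order: push its lid fully shut, then switch on the loose power strip by pressing the raised end of its rocker all the way down, then press the round key on the box's console all the way in and let it go. Leave the square key and the bar-shaped key alone, do not raise the lid, do not lift or shove the power strip, and leave the paint pots, cup, brush tray and wooden horse where they are.

Things in the scene. Friction and masses are not known exactly. Their poses are not given: they have to be found in the camera images.
- dryer: Drying box, fixed, white plastic. Origin at the centre of the bin's underside on the table; x points away from the robot at yaw 0 (yaw within 0.25 rad), z up. Bin 200 (x) by 260 (y) by 85 mm high, open-topped, under a hinged lid; in front of it (x from -185 to -100 mm) a console 40 mm high and 260 mm wide carries three keys side by side along y, 80 mm apart, in an order that varies.
- lid (a joint): Lid of the box: grey frame with clear pane, 205 by 260 mm, 10 mm thick, hinged along the bin's far (+x) rim at 85 mm height, x = +100 mm in dryer. Angle in rad: 0 is fully shut (hard stop), it starts ajar at 0.22 to 0.42, and the end of its travel is 0.5. Stiff hinge: stays where it is left; about 3 to 5 N downward near its front edge moves it. Shut means below 0.03.
- lid_push (a point): Point on the lid's top, at the middle of a dark rubber patch 30 by 80 mm, 27 mm behind the lid's front edge and 178 mm from the hinge; moves with the lid. 95 mm above the table when shut.
- strip: Loose power strip, white, 0.65 to 0.95 kg, 260 (x) by 62 by 40 mm high. Stands left or right of the box. Origin at the centre of its underside; x along its length towards the end with the rocker (away from the robot, yaw within 0.2 rad), z up.
- rocker (a joint): Black rocker of the strip, 52 mm long (along the strip's x) by 28 mm, pivot at x = +85 mm of strip, its top shaped as a shallow V. Angle in rad: 0 is off (the start: the +x end stands raised, 16 mm over the strip's top), 0.30 is fully on (that +x half then lies level, about 8.5 mm over the strip's top). Stays where it is left; takes 2 to 4 N at the raised end. On means above 0.24.
- rocker_raised_end (a point): Point on the top of the rocker's +x half, 18 mm from its pivot: where to press down. Moves with the rocker, about 6 mm down from off to on.
- round_key (a joint): Round black key, 30 mm across, on the console. Value in m: 0 is out, 0.006 fully in; springs back; 5 N presses it fully in. Pressed means above 0.0045 for at least 0.1 s.
- round_key_top (a point): Centre of the round key's top face, 60 mm above the table when out.
- square_key (a joint): Square black key, 28 by 28 mm, on the console: not to be pressed. 0 out, 0.006 fully in.
- bar_key (a joint): Bar-shaped black key, 16 by 50 mm (long along y), on the console: not to be pressed. 0 out, 0.006 fully in.
- pot_a: Loose closed paint pot, 42 mm across, 45 mm high, close beside the bin on its left (+y); origin under its centre. A bystander.
- pot_b: Loose closed paint pot, 42 mm across, 45 mm high, close beside the bin on its right (-y); origin under its centre. A bystander.
- cup: Loose lidded water cup, 66 mm across, 85 mm high, standing beyond the rocker end of the strip; origin under its centre. A bystander.
- brush_tray: Loose cardboard tray of brushes, 200 by 110 by 30 mm, on the other side of the box from the strip; origin under its centre. A bystander.
- horse: Loose flat wooden horse, about 90 by 75 mm, 8 mm thick, lying beyond the brush tray; origin under its middle. A bystander.

How it is judged:
On the way, in this order (a step that is already met when the one before it is completed fails the run):
1. the lid is pushed fully shut (value of joint lid below 0.03 rad), for 0.1 s.
2. the rocker is switched on, with the lid shut (value of joint rocker above 0.24 rad and value of joint lid below 0.03 rad), for 0.1 s.
3. the round key is pressed fully in, with the lid shut and the rocker on (all of step 2 and value of joint round_key above 0.0045 m), for 0.1 s.
At the end, for the whole second after the job is handed in: The lid is shut (below 0.03 rad), the rocker is on (above 0.24 rad), all three keys are out again (below 1.5 mm), the strip rests on the table within 30 mm of where it was, and every bystander is within 20 mm of where it was (all of step 2 and value of joint each of round_key, square_key, bar_key below 0.0015 m and distance of strip from where it was at the start of the episode below 0.03 m and height (world z) of strip below 0.008 m and linear speed of strip below 0.01 m/s and distance of each of pot_a, pot_b, cup, horse, brush_tray from where it was at the start of the episode below 0.02 m); the robot touches nothing.
It fails at once if the square or the bar-shaped key is pressed (over 3 mm) (value of joint any of square_key, bar_key above 0.003 m).
It fails at once if out of order: the round key is pressed (over 3 mm) while the lid is not shut or the rocker not on, or the rocker is on while the lid is not shut ((value of joint round_key above 0.003 m and (not (value of joint lid below 0.03 rad) or not (value of joint rocker above 0.24 rad))) or (value of joint rocker above 0.24 rad and not (value of joint lid below 0.03 rad))).
It fails at once if the lid is raised (over 0.46 rad) (value of joint lid above 0.46 rad).
It fails at once if the power strip is lifted (over 10 mm) or shoved (over 30 mm) (height (world z) of strip above 0.01 m or distance of strip from where it was at the start of the episode above 0.03 m).
It fails at once if a pot, the cup, the tray or the horse is lifted or displaced by over 20 mm (distance of any of pot_a, pot_b, cup, horse, brush_tray from where it was at the start of the episode above 0.02 m).
It also fails if it takes over 58 s, if anything falls off the work surface, if the arm or the gripper's body presses on something with over 40 N, if the wrist force passes 120 N, or if a joint passes its speed limit or range.

## Working session

There is one attempt and no reset: what is moved stays moved. The work goes in short steps, Python scripts to look and compute and a shell command to move; the robot and the scene stay as the last step left them, time stands still between calls to the robot, and variables do not carry over. Pictures are saved under pics/ and viewed, at most 10 in all, crops included, and the job is handed in when it is done.

```bash
mkdir -p pics
python3 - <<'E'
from rig import r
import cv2,numpy as np,pickle
d={}
for n in("scene","side","wrist"):
    s=r.snapshot(n);d[n]=s;cv2.imwrite(f"pics/{n}0.png",s["image"][:,:,::-1])
    print(n,s["K"].tolist(),s["cam_to_world"].round(4).tolist())
pickle.dump(d,open("d0.pkl","wb"))
st=r.read_state();print(st["t"],st["eef_pos"],st["orientation"],st["contact_force"])
# combined
E
```

```text
scene [[436.6960852384365, 0.0, 289.3217589436137], [0.0, 436.6960852384365, 211.95792403265048], [0.0, 0.0, 1.0]] [[-0.0246, 0.6014, -0.7986, 1.4504], [0.9997, 0.008, -0.0248, 0.0439], [-0.0085, -0.7989, -0.6014, 0.7251], [0.0, 0.0, 0.0, 1.0]]
side [[421.2405502694312, 0.0, 275.15446266383026], [0.0, 421.2405502694312, 210.83618111995602], [0.0, 0.0, 1.0]] [[0.7172, -0.4253, 0.552, 0.087], [-0.6968, -0.4362, 0.5694, -0.5166], [-0.0014, -0.793, -0.6092, 0.6225], [0.0, 0.0, 0.0, 1.0]]
wrist [[361.6285978544421, 0.0, 276.90922743678846], [0.0, 361.6285978544421, 214.10990899047974], [0.0, 0.0, 1.0]] [[0.3852, 0.8879, 0.2514, 0.1901], [0.9228, -0.3703, -0.1064, 0.6507], [-0.0013, 0.273, -0.962, 0.3841], [0.0, 0.0, 0.0, 1.0]]
0.15 [0.26013947 0.62265572 0.40394562] [-1.42587490e-04  1.96610041e-01  9.80481472e-01 -7.44900936e-04] [-0.02655393  0.62255967 -0.73840723]
```

View pics/scene0.png

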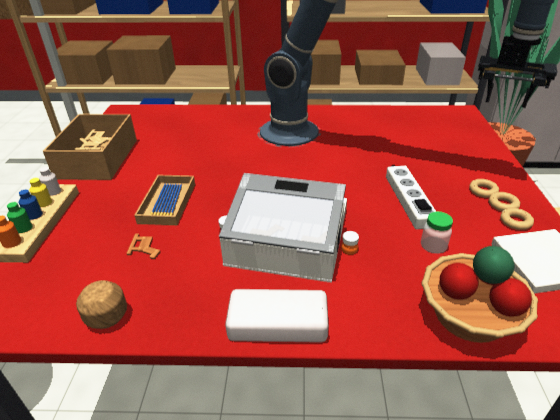

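View pics/side0.png

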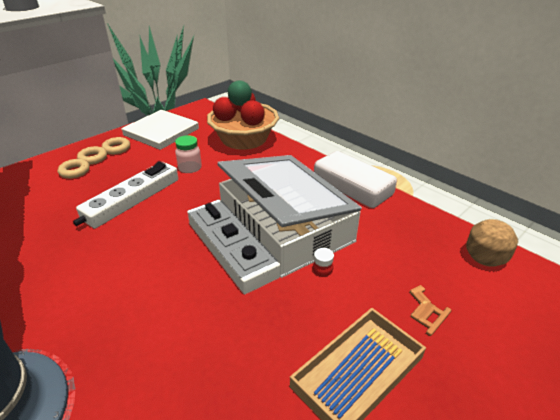

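The strip stands on the left (+y), with the rocker near side px (157,168) and scene px (422,205). In the side view the keys run bar (212,211), square (230,230), round (249,252), so the round key is on the -y end. The lid patch is near side (259,187) and scene (291,186). I'll enlarge these next.

Run:
```python
import cv2,pickle,numpy as np
d=pickle.load(open("d0.pkl","rb"))
def crop(n,x,y,w,h,f):return cv2.resize(d[n]["image"][y:y+h,x:x+w,::-1],None,fx=f,fy=f,interpolation=cv2.INTER_CUBIC)
a=crop("side",180,150,190,143,4);cv2.imwrite("pics/c1.png",a)
b=np.hstack([crop("side",70,150,120,85,4)[:300],crop("scene",370,155,75,85,4)[:300]])
c=crop("scene",215,170,140,60,5)
c2=np.zeros((300,b.shape[1],3),np.uint8);c2[:,:700]=c[:, :700]
cv2.imwrite("pics/c2.png",np.vstack([b,c2]));print(b.shape)
```

```text
(300, 780, 3)
```

View pics/c1.png

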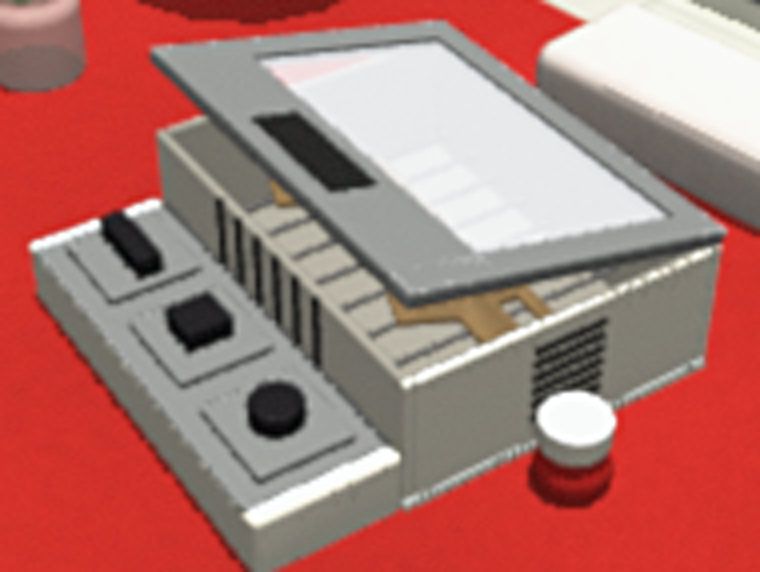

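View pics/c2.png

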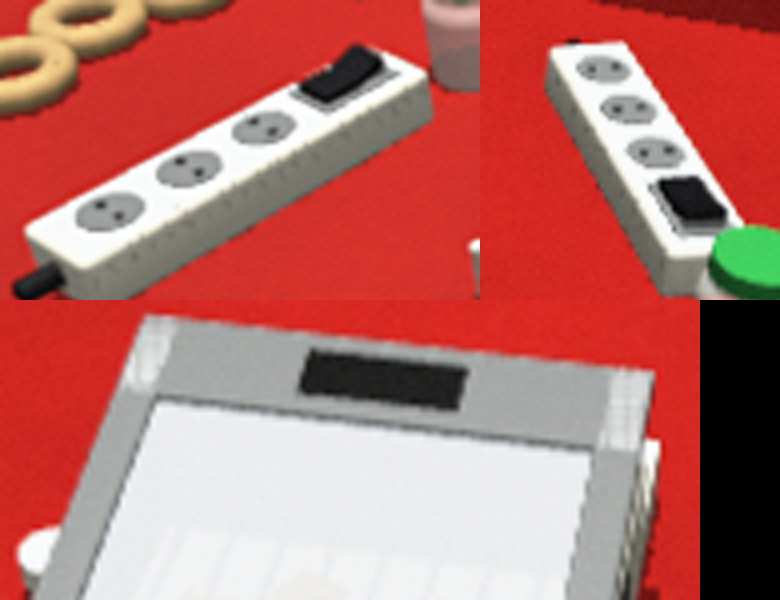

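```bash
cat > h.py <<'E'
import numpy as np,pickle
d=pickle.load(open("d0.pkl","rb"))
def ray(n,u,v):
    s=d[n];T=s["cam_to_world"];q=T[:3,:3]@np.linalg.inv(s["K"])@[u,v,1];return T[:3,3],q/np.linalg.norm(q)
def onz(n,p,z):
    o,q=ray(n,*p);return o+q*(z-o[2])/q[2]
def tri(a,b):
    o1,q1=ray("side",*a);o2,q2=ray("scene",*b)
    A=sum(np.eye(3)-np.outer(q,q) for q in(q1,q2));B=sum((np.eye(3)-np.outer(q,q))@o for o,q in((o1,q1),(o2,q2)))
    x=np.linalg.solve(A,B);return x,[round(float(np.linalg.norm(np.cross(x-o,q)))*1e3,1) for o,q in((o1,q1),(o2,q2))]
E
python3 - <<'E'
from h import *
np.set_printoptions(precision=4,suppress=True)
S=lambda x,y:(180+x/4,150+y/4)
for k,p,z in[("round",(276,402),.06),("square",(200,312),.06),("bar",(130,236),.06),("con+y",(30,247),.04),("con-y",(245,518),.04),("bin-y front",(405,382),.085),("bin-y rear",(717,250),.085)]:
    print(k,onz("side",S(*p),z))
Q=lambda x,y:(215+x/5,170+(y-300)/5)
print("patch",tri(S(314,152),Q(384,380)))
print("lidc-y",tri(S(407,298),Q(145,318)));print("lidc+y",tri(S(152,48),Q(653,372)))
for p in[(68,55),(148,43),(188,258),(262,225)]:print("strip scene",onz("scene",(370+p[0]/4,155+p[1]/4),.04))
for p in[(28,230),(78,267),(432,77)]:print("strip side",onz("side",(70+p[0]/4,150+p[1]/4),.04))
for p in[(175,183),(217,177),(245,208),(217,217)]:print("rocker scene",onz("scene",(370+p[0]/4,155+p[1]/4),.053))
# raised end edge
for a,b in[((383,62),(217,217)),((358,46),(245,208))]:print("edge",tri((70+a[0]/4,150+a[1]/4),(370+b[0]/4,155+b[1]/4)))
E
```

```text
round [ 0.4716 -0.0464  0.06  ]
square [0.4886 0.0327 0.06  ]
bar [0.5025 0.1104 0.06  ]
con+y [0.4704 0.164  0.04  ]
con-y [ 0.4223 -0.0792  0.04  ]
bin-y front [ 0.5074 -0.0994  0.085 ]
bin-y rear [ 0.6956 -0.1406  0.085 ]
patch (array([0.56  , 0.0219, 0.133 ]), [1.4, 1.4])
lidc-y (array([ 0.5079, -0.0996,  0.1362]), [0.1, 0.1])
lidc+y (array([0.5591, 0.1534, 0.1385]), [0.7, 0.7])
strip scene [0.3219 0.3027 0.04  ]
strip scene [0.3039 0.3656 0.04  ]
strip scene [0.5682 0.3408 0.04  ]
strip scene [0.5326 0.396  0.04  ]
strip side [0.2979 0.3546 0.04  ]
strip side [0.3032 0.3016 0.04  ]
strip side [0.5576 0.3323 0.04  ]
rocker scene [0.5045 0.3433 0.053 ]
rocker scene [0.4972 0.3724 0.053 ]
rocker scene [0.5318 0.3828 0.053 ]
rocker scene [0.5418 0.3626 0.053 ]
edge (array([0.539 , 0.3622, 0.0485]), [2.6, 2.6])
edge (array([0.5341, 0.3813, 0.0534]), [1.3, 1.3])
```

The geometry checks out: key spacing is 79–80 mm, lid width 258 mm, dryer yaw about -0.2 and lid angle about 0.22. I'll start towards the lid patch with the fingers closing.

```bash
python3 -m pendant '[-4.2,-3.68,0,0,0,0,-4.2,-3.68,0,0,0,0,-4.2,-3.68,0,0,0,0,-4.2,-3.68,0,0,0,0,-4.2,-3.68,0,0,0,0]' 1; python3 -m pendant '[-4.2,-3.68,0,0,0,0,-4.2,-3.68,0,0,0,0,-4.2,-3.68,0,0,0,0,-4.2,-3.68,0,0,0,0,-4.2,-3.68,0,0,0,0]'
```

```text
t: 0.78
eef_pos: [0.3836, 0.3702, 0.4046]
orientation: [0.0, 0.197, 0.98, -0.0]
contact_force: [0.3, -0.0, -0.5]
opening: 0.517
gripper_force: 0.0
t: 1.4
eef_pos: [0.5063, 0.1197, 0.4047]
orientation: [0.0, 0.197, 0.981, 0.0]
contact_force: [0.8, 0.7, -0.4]
opening: 0.018
gripper_force: 0.0
```

```bash
python3 -m pendant '[-4.2,-3.6,0,0,0,0,-4.2,-3.6,0,0,0,0,0,0,3,0,0,0,0,0,3,0,0,0,0,0,0,0,0,0]'
python3 - <<'E'
from rig import r
import cv2,numpy as np
a=[r.snapshot(n)["image"][:,:,::-1] for n in("side","wrist")]
cv2.imwrite("pics/p1.png",np.hstack([cv2.resize(a[0][100:310,150:430],(400,300)),cv2.resize(a[1],(400,300))]))
E
```

```text
t: 2.02
eef_pos: [0.5547, 0.0225, 0.3425]
orientation: [-0.003, 0.197, 0.98, -0.001]
contact_force: [-0.4, -0.3, 0.8]
opening: 0.008
gripper_force: 0.0
```

View pics/p1.png

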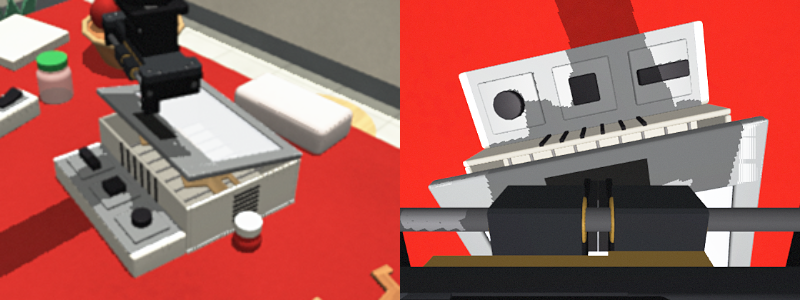

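The closed tips stand over the dark patch: side-crop about (152,112), and in the wrist view they straddle the patch. I'll press down.

```bash
python3 -m pendant '[0,0,1.2,0,0,0,0,0,1,0,0,0,0,0,1,0,0,0,0,0,1,0,0,0,0,0,1,0,0,0]'; python3 -m pendant '[0,0,0.6,0,0,0,0,0,0.6,0,0,0,0,0,0.4,0,0,0,0,0,0.2,0,0,0,0,0,0,0,0,0]'
```

```text
t: 2.75
eef_pos: [0.5554, 0.0227, 0.2921]
orientation: [-0.0, 0.197, 0.98, 0.0]
contact_force: [-3.3, 0.6, 3.8]
opening: 0.007
gripper_force: 2.0
t: 3.38
eef_pos: [0.5555, 0.0224, 0.2774]
orientation: [-0.0, 0.197, 0.98, 0.001]
contact_force: [-10.8, 0.8, 24.3]
opening: 0.005
gripper_force: 12.0
```

```bash
python3 -m pendant '[0,0,-3,0,0,0,0,0,-4.8,0,0,-0.175,0,0,-4.8,0,0,-0.175,0,0,0,0,0,-0.175,0,0,0,0,0,0]'; python3 -m pendant '[-1.48,5.55,0,0,0,0,-1.48,5.55,0,0,0,0,-1.48,5.55,0,0,0,0,-1.48,5.55,0,0,0,0,-1.48,5.55,0,0,0,0]';python3 -m pendant '[-1.48,5.55,0,0,0,0,0,0,0,0,0,0,0,0,0,0,0,0]'
python3 - <<'E'
from rig import r
import cv2,numpy as np,pickle
d={n:r.snapshot(n) for n in("side","scene","wrist")};pickle.dump(d,open("d1.pkl","wb"))
print(d["wrist"]["K"].tolist(),d["wrist"]["cam_to_world"])
a=[d[n]["image"][:,:,::-1] for n in("side","wrist")]
cv2.imwrite("pics/p2.png",np.hstack([cv2.resize(a[0][100:310,150:430],(240,180)).copy() if 0 else cv2.copyMakeBorder(cv2.resize(a[0][100:310,150:430],(240,180)),0,240,0,0,cv2.BORDER_CONSTANT),a[1]]))
E
```

```text
t: 4.0
eef_pos: [0.5559, 0.0222, 0.4009]
orientation: [0.001, -0.063, 0.998, 0.0]
contact_force: [-0.2, -0.2, -0.2]
opening: 0.004
gripper_force: 0.0
t: 4.62
eef_pos: [0.5935, 0.309, 0.3993]
orientation: [-0.0, -0.063, 0.998, -0.0]
contact_force: [0.2, -0.7, 0.7]
opening: 0.005
gripper_force: 0.0
t: 5.0
eef_pos: [0.6009, 0.3638, 0.3991]
orientation: [-0.001, -0.064, 0.998, -0.001]
contact_force: [0.0, 0.3, -0.0]
opening: 0.003
gripper_force: 0.0
[[361.6285978544421, 0.0, 276.90922743678846], [0.0, 361.6285978544421, 214.10990899047974], [0.0, 0.0, 1.0]] [[-0.12543753  0.95444814  0.27072897  0.52617211]
 [ 0.99210031  0.12110267  0.03272793  0.35228862]
 [-0.00154889  0.27269561 -0.96209912  0.38045041]
 [ 0.          0.          0.          1.        ]]
```

View pics/p2.png

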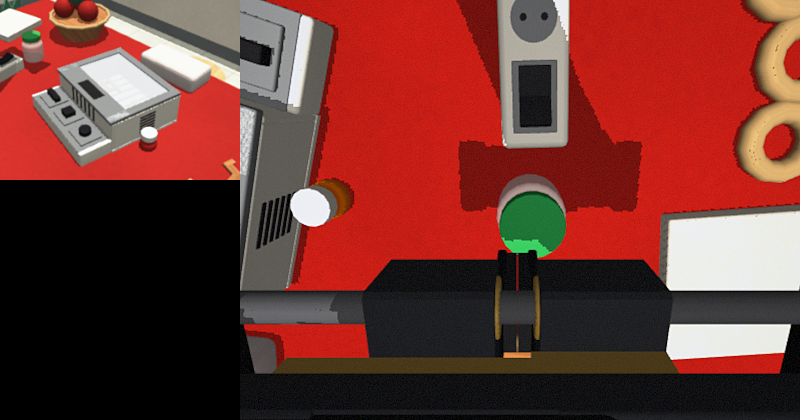

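The lid is shut. In the wrist view the strip's end corners are at (263,146) and (327,146), and the rocker spans (280–311, 65–132) with its raised end lowest in the picture.

Run:
```python
import h,pickle,numpy as np
h.d=pickle.load(open("d1.pkl","rb"))
for p,z in[((264,146),.04),((327,146),.04),((260,20),.04),((329,20),.04),((295,131),.055),((296,96),.048),((295,66),.05)]:print(p,h.onz("wrist",p,z).round(4))
```

```text
(264, 146) [0.5582 0.3437 0.04  ]
(327, 146) [0.5509 0.4018 0.04  ]
(260, 20) [0.4538 0.3281 0.04  ]
(329, 20) [0.4464 0.3863 0.04  ]
(295, 131) [0.5405 0.3696 0.055 ]
(296, 96) [0.5111 0.3667 0.048 ]
(295, 66) [0.4873 0.3624 0.05  ]
```

```bash
python3 -m pendant '[3.6,0.7,0,0,0,0,3.6,0.7,0,0,0,0,0,0,5,0,0,0,0,0,5,0,0,0,0,0,4.2,0,0,0]'; python3 -m pendant '[0,0,0,0,0,0,0,0,0,0,0,0]'
```

```text
t: 5.78
eef_pos: [0.5277, 0.3671, 0.2577]
orientation: [0.0, -0.063, 0.998, -0.0]
contact_force: [-0.4, 0.1, -0.0]
opening: 0.009
gripper_force: 0.0
t: 6.02
eef_pos: [0.5286, 0.3686, 0.2606]
orientation: [0.001, -0.064, 0.998, 0.001]
contact_force: [0.4, -0.3, 0.7]
opening: 0.006
gripper_force: 0.0
```

```bash
python3 -m pendant '[0,0,0.8,0,0,0,0,0,0.7,0,0,0,0,0,0.4,0,0,0,0,0,0.3,0,0,0,0,0,0.2,0,0,0]'; python3 -m pendant '[0,0,0.2,0,0,0,0,0,0.2,0,0,0,0,0,0,0,0,0]'
```

```text
t: 6.65
eef_pos: [0.5284, 0.3689, 0.2354]
orientation: [0.001, -0.064, 0.998, 0.0]
contact_force: [2.4, -0.3, 3.4]
opening: 0.008
gripper_force: 1.6
t: 7.02
eef_pos: [0.528, 0.369, 0.2312]
orientation: [0.001, -0.065, 0.998, 0.0]
contact_force: [2.6, -0.6, 4.1]
opening: 0.007
gripper_force: 2.0
```

```bash
python3 -m pendant '[0,0,0.2,0,0,0,0,0,0.1,0,0,0,0,0,0,0,0,0]'; python3 -m pendant '[0,0,0.15,0,0,0,0,0,0,0,0,0]'
```

```text
t: 7.4
eef_pos: [0.5281, 0.369, 0.2309]
orientation: [0.001, -0.064, 0.998, 0.001]
contact_force: [-1.6, -3.8, 20.1]
opening: 0.004
gripper_force: 9.7
t: 7.65
eef_pos: [0.5281, 0.3691, 0.2308]
orientation: [0.001, -0.064, 0.998, 0.001]
contact_force: [-4.1, -4.6, 26.2]
opening: 0.005
gripper_force: 13.6
```

Hard stop at a tip height of 0.049, as expected for fully on. I'll go up and across towards the round key.

```bash
python3 -m pendant '[0,0,-3,0,0,0,0,0,-5,0,0,0,0,0,-5,0,0,0,0,0,-4,0,0,0,0.7,-5.7,0,0,0,0]'; python3 -m pendant '[0.7,-5.7,0,0,0,0,0.7,-5.7,0,0,0,0,0.7,-5.7,0,0,0,0,0.7,-5.7,0,0,0,0,0.7,-5.7,0,0,0,0]';python3 -m pendant '[0.7,-5.7,0,0,0,0,0,0,0,0,0,0,0,0,0,0,0,0]'
python3 - <<'E'
from rig import r
import cv2,numpy as np,pickle
d={n:r.snapshot(n) for n in("side","scene","wrist")};pickle.dump(d,open("d2.pkl","wb"))
a=[d[n]["image"][:,:,::-1] for n in("side","wrist")]
cv2.imwrite("pics/p3.png",np.hstack([cv2.copyMakeBorder(cv2.resize(a[0][150:210,120:200],(240,180),interpolation=cv2.INTER_CUBIC),0,240,0,0,cv2.BORDER_CONSTANT),a[1]]))
E
```

```text
t: 8.28
eef_pos: [0.5263, 0.316, 0.3987]
orientation: [0.001, -0.069, 0.998, 0.003]
contact_force: [0.2, -1.3, -1.0]
opening: 0.003
gripper_force: 0.0
t: 8.9
eef_pos: [0.5287, 0.023, 0.3951]
orientation: [-0.002, -0.065, 0.998, 0.0]
contact_force: [-0.1, 0.0, -0.3]
opening: 0.004
gripper_force: 0.0
t: 9.28
eef_pos: [0.5298, -0.0323, 0.3953]
orientation: [-0.001, -0.065, 0.998, 0.001]
contact_force: [0.9, 0.1, 0.1]
opening: 0.006
gripper_force: 0.0
```

View pics/p3.png

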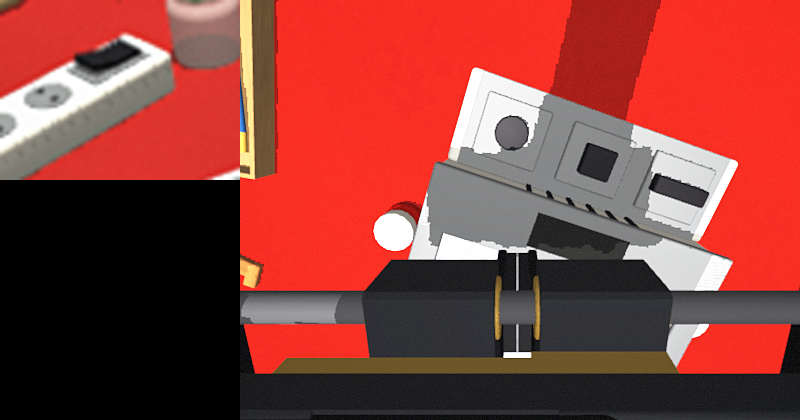

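The lid is shut and the rocker's far half lies level. The round key is at wrist px (272,133).

Run:
```python
import h,pickle,numpy as np
h.d=pickle.load(open("d2.pkl","rb"))
from rig import r
t=h.onz("wrist",(272,132.5),.06);print(t.round(4),h.onz("wrist",(359,161.5),.06).round(4))
from scipy.spatial.transform import Rotation as R
s=r.read_state();w,x,y,z=s["orientation"]
for p in(t,[.4716,-.0464,.06]):print((R.from_quat([x,y,z,w]).inv().apply(np.array(p)-s["eef_pos"])*100).round(2))
```

```text
[ 0.472  -0.0432  0.06  ] [0.4865 0.0352 0.06  ]
[ 5.88 -0.45 33.58]
[ 5.97 -0.76 33.58]
```

```bash
python3 -m pendant '[3,-0.3,0,0,0,0,2.9,-0.3,0,0,0,0,0,0,5,0,0,0,0,0,5,0,0,0,0,0,3.5,0,0,0]'; python3 -m pendant '[0,0,0,0,0,0,0,0,0,0,0,0]'
```

```text
t: 10.05
eef_pos: [0.4721, -0.0452, 0.2594]
orientation: [-0.001, -0.066, 0.998, 0.0]
contact_force: [0.2, -0.8, -0.2]
opening: 0.003
gripper_force: 0.0
t: 10.3
eef_pos: [0.4734, -0.0461, 0.2623]
orientation: [0.001, -0.065, 0.998, 0.0]
contact_force: [0.7, 0.6, 0.2]
opening: 0.005
gripper_force: 0.0
```

Now at tip height 0.080; the key top is at 0.060 and fully in is 0.054.

```bash
python3 -m pendant '[0,0,0.9,0,0,0,0,0,0.8,0,0,0,0,0,0.4,0,0,0,0,0,0.3,0,0,0,0,0,0.2,0,0,0]'; python3 -m pendant '[0,0,0.2,0,0,0,0,0,0.1,0,0,0,0,0,0,0,0,0,0,0,0,0,0,0]'
```

```text
t: 10.92
eef_pos: [0.4729, -0.0468, 0.2362]
orientation: [-0.0, -0.064, 0.998, 0.0]
contact_force: [-5.9, -0.2, 26.5]
opening: 0.005
gripper_force: 13.0
t: 11.42
eef_pos: [0.4729, -0.047, 0.2359]
orientation: [0.0, -0.064, 0.998, 0.001]
contact_force: [-11.3, 0.9, 40.6]
opening: 0.008
gripper_force: 20.2
```

Hard stop at 0.054, so the key is fully in and has been held over 0.5 s. I'll retract and check.

```bash
python3 -m pendant '[0,0,-2.5,0,0,0,0,0,-5,0,0,0,0,0,-5,0,0,0,0,0,-4,0,0,0,0,0,0,0,0,0]'; python3 -m pendant '[0,0,0,0,0,0,0,0,0,0,0,0]'
python3 - <<'E'
from rig import r
import cv2,numpy as np
a=[r.snapshot(n)["image"][:,:,::-1] for n in("side","scene")]
cv2.imwrite("pics/p4.png",np.hstack([cv2.resize(x,(400,300)) for x in a]))
E
```

```text
t: 12.05
eef_pos: [0.4734, -0.047, 0.4002]
orientation: [0.004, -0.064, 0.998, -0.0]
contact_force: [0.2, 0.6, -0.4]
opening: 0.003
gripper_force: 0.0
t: 12.3
eef_pos: [0.4722, -0.0467, 0.3957]
orientation: [-0.002, -0.065, 0.998, 0.0]
contact_force: [-0.4, 0.1, -0.3]
opening: 0.008
gripper_force: 0.0
```

View pics/p4.png

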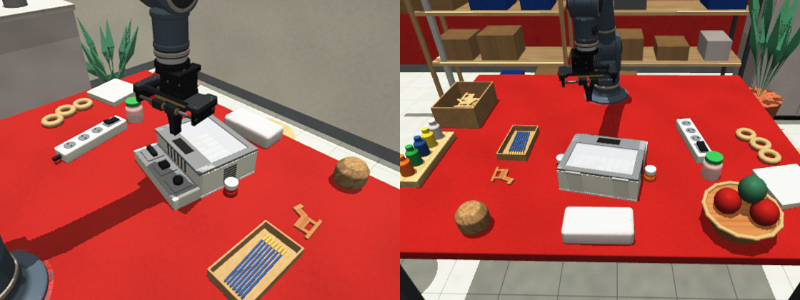

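The lid is shut (side view near (210,140)), the strip and the bystanders are where they were, and the tool hangs clear of everything.

```bash
python3 -c "
from rig import r
print(r.finish_job())"
```

```text
the job is handed in; nothing more can be done
None
```

I pushed the lid shut, switched the rocker on, and pressed and released the round key, in that order; the final pictures showed nothing else moved, and the job is handed in at about 12 s (no verdict was returned).

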